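# Change the seal and lay up a hammer union

### The arm

A 7-joint arm with a two-finger parallel gripper is mounted at the origin on the work surface. World frame = base frame: x ahead of the robot, y to its left, z up, the work surface at z = 0. Lengths are in m, angles in rad, forces in N, time in s.
With the tool pointing down it reaches from about 0.375 to 0.925 m from the base axis. Payload 3.1 kg.
Tool frame: the origin (TCP) lies between the finger pads; the fingertips stand 19 mm ahead of it and the grasp point (between the pads) is the TCP; z points along the fingers, y is the line along which they close (so a half turn about z gives the same grasp; the last joint's range is limited). The gripper opens to 85 mm and grips with 20 to 120 N. Pads are 22 mm wide; open, the fingers measure 114 mm over their backs; the gripper's body (76 mm by 85 mm) begins 54 mm behind the grasp point. The pads swing forward as they close: fully open they stand 13 mm farther back than shut.
Start: joints at [1.025, 0.383, 0.044, 1.598, -0.018, 1.161, -0.05], TCP at [0.281, -0.586, 0.25] pointing down, gripper open.
Joint ranges: [-2.61, 2.61], [-0.41, 2.15], [-1.48, 1.57], [0, 2.5], [-1.57, 4.71], [0.05, 1.97], [-2.85, 2.85]. Speed limits (rad/s): [2.79, 2.79, 3.14, 3.14, 3.14, 3.14, 3.14].

### API

Orientations are given as a unit quaternion [x, y, z, w].
In Python, from bench import move_ptp, movel, move_j, move_gripper, pause, inverse_kinematics, read_camera, camera_params, MotionError, sign_off, look_for, tip_of, read_time_s, read_qpos, read_joint_vel, read_effort, read_eef_pos, read_tcp_rot, read_ft_force, read_ft_torque, read_finger_gap, read_grasp_force gives the robot as it stands. Calls block until the motion is done:
- move_ptp(position, orientation): joint-space move of the TCP to a pose.
- movel(position, orientation=None, speed=0.15): straight line of the TCP; orientation=None keeps the orientation; speed is the mean speed in m/s.
- move_j(angles): joint-space move.
- move_gripper(opening, effort=None): finger opening in m; effort is the grip in N (None keeps the last); returns when the fingers have stopped.
- pause(seconds).
- inverse_kinematics(position, orientation): joint angles nearest the present ones, or None.
- read_camera(name): name is "scene" or "top" or "wrist"; returns the picture (420x560x3 uint8, red, green, blue); there is no depth.
- camera_params(name): a dict with "K" (3x3 intrinsics, pixels), "dist_coeffs" ([k1, k2, p1, p2, k3] as OpenCV has them; the pictures are not rectified), "camera_from_world" (4x4, takes a point from world to camera coordinates). Camera axes: x right, y down, z forward; pixel columns grow to the right and rows downward; lengths in m; the calibration is good to about 2 mm. A picture is of the moment at which its call begins: read the wrist's pose just before it. camera_params takes no time and is no camera call; for the wrist camera it gives the pose at the moment of the call.
A pose or a line that the arm cannot do raises MotionError and nothing moves.
- sign_off(): hands the job in; it is judged then, once.
Trained networks look in the newest picture that a camera, given by its name, has taken for a name from the list of things; names that differ only in an ending like _2 or _b are one class to them, and where a whole thing is asked for, a point or a joint stands for the part that bears it (a point fixed in the world has none). Each returns a list of dicts, best first, with "confidence" (0 to 1); they miss things now and then, are a little off and sometimes report something else, mostly with a low value. They report only what shows in the picture. A call takes as long as a camera call.
- look_for(camera, name): "at" ([column, row] in pixels, amid what is visible of it).
- tip_of(camera, name): "at" ([column, row] in pixels: a listed point, or the origin of a listed thing).
Readings, each from a call of its own:
- read_time_s(): time.
- read_qpos(): joint angles.
- read_joint_vel(): joint speeds.
- read_effort(): joint torques, N m.
- read_eef_pos(): TCP position.
- read_tcp_rot(): TCP orientation.
- read_ft_force(): force on the tool from outside, world axes, zero at the start.
- read_ft_torque(): the same for the moment, N m.
- read_finger_gap(): finger opening in m.
- read_grasp_force(): force on a finger pad.
Only numpy, scipy, OpenCV 4.12 (cv2) and the standard library are available. Lean on these libraries where they do the work, as an engineer would, in place of code of your own. Each camera call takes 0.05 s, during which the arm holds its last target. There are 200 camera calls.

### The job

The seal ring daubed with red paint, sitting in the half of the hammer union held in the chuck, has failed inspection: lift it out and leave it in the red reject tray. Then lay the union up on the chucked half in this order: the new brass-banded seal ring into the seat, the male sub nose down through it, the yellow wing nut over the sub's pipe end until it is down over the collar, and last the smaller grey thread cap on top of the pipe end. Leave the ring gauge, the larger grey cap and the hammer where they lie.

Things in the scene. Friction and masses are not known exactly. Their poses are not given: they have to be found in the camera images.
- union_base: Fixed: dark steel three-jaw chuck, 110 mm across, holding the grey steel female half of the union: threaded collar 60 mm across, rim 80 mm above the bench. The seal seat in its top is a round pocket 49 mm wide, 6 mm deep (floor 74 mm above the bench), mouth chamfered to 53 mm. Nothing is screwed here, only set in or on. Origin on the bench under the union's axis, z up.
- reject_tray: Red painted open steel tray, fixed to the bench, 100 mm (its x) by 130 mm (its y) outside, walls 3 mm thick and 28 mm high, floor 3 mm above the bench. Origin at the centre of its underside.
- marked_seal: Rejected seal ring: black ring with red paint daubs on its top face, 44 mm outside, 34 mm inside, 16 mm high, 35 to 70 g. At the start it sits loose in the seat of the union half and stands 10 mm proud of the rim; grip the proud part by its outside. Origin at the centre of its underside, z up.
- new_seal: New seal ring: black ring with bright brass bands on its top and outside, 44 mm outside, 34 mm inside, 16 mm high, 35 to 70 g, lying flat on the bench. In the seat 6 mm of it are sunk below the rim and 10 mm stand proud, so grip it by the upper part. Origin at the centre of its underside, z up.
- male_sub: Male sub, bare grey steel, standing nose down, 76 mm high, 0.22 to 0.45 kg: nose 28 mm across, 10 mm long; then a collar 48 mm across (10 to 22 mm up); then the pipe end, 33 mm across, threaded at its top (22 to 76 mm up). The nose goes into the seal ring's hole, the collar rests on the ring; the nose's underside is then 80 mm above the bench. Origin at the centre of that underside, z up.
- wing_nut: Yellow wing nut, right way up, 0.3 to 0.6 kg: hub 66 mm across, 30 mm high; two lugs along +x and -x reach 52 mm from its axis. Bore 43 mm wide in the top 9 mm (lip), 53 mm below. Grip it across the hub along its y. Over the pipe end, its lip rests on the sub's collar, underside then 81 mm above the bench; its turn does not matter. Origin at the centre of its underside, z up.
- small_cap: Smaller grey plastic thread cap with ribbed edge, lying mouth down, 44 mm across, 22 mm high, 20 to 45 g; hollow from below, 37.4 mm inside and 18 mm deep. On the sub's pipe end its underside is 58 mm above the sub's origin. Origin at the centre of its underside, z up.
- large_cap: Larger grey plastic thread cap with ribbed edge, for another thread, 69 mm in diameter and 26 mm high; not used. Origin at the centre of its underside.
- ring_gauge: Blued steel ring gauge with a knurled rim, 68 mm outside, 36 mm inside, 24 mm high; not used. Origin at the centre of its underside.
- hammer: Copper-faced hammer lying on the bench, 280 mm long, 108 mm across its head; not used. Its handle runs along its x, head at +x. Origin on the bench under the middle of its length.

How it is judged:
On the way, in this order (a step that is already met when the one before it is completed fails the run):
1. the red-daubed seal ring lies released inside the red reject tray (x of marked_seal in the frame of reject_tray between -0.047 and 0.047 m and y of marked_seal in the frame of reject_tray between -0.062 and 0.062 m and z of marked_seal in the frame of reject_tray below 0.025 m and contact force between the fingers and marked_seal below 0.05 N and linear speed of marked_seal below 0.02 m/s and angular speed of marked_seal below 0.2 rad/s), for 0.2 s.
2. the new seal ring sits flat and released in the seat of the chucked union half (horizontal distance between new_seal and union_base below 0.005 m and z of new_seal in the frame of union_base between 0.071 and 0.077 m and angle between new_seal's own z axis and vertical below 0.1 rad and contact force between the fingers and new_seal below 0.05 N and linear speed of new_seal below 0.02 m/s and angular speed of new_seal below 0.2 rad/s), for 0.2 s.
3. the male sub stands upright and released, nose in the new seal ring, collar down on it (horizontal distance between male_sub and union_base below 0.008 m and z of male_sub in the frame of union_base between 0.077 and 0.084 m and angle between male_sub's own z axis and vertical below 0.1 rad and contact force between the fingers and male_sub below 0.05 N and linear speed of male_sub below 0.02 m/s and angular speed of male_sub below 0.2 rad/s), for 0.2 s.
4. the wing nut is over the pipe end, down on the sub's collar, level and released (horizontal distance between wing_nut and union_base below 0.011 m and z of wing_nut in the frame of union_base between 0.077 and 0.085 m and angle between wing_nut's own z axis and vertical below 0.12 rad and contact force between the fingers and wing_nut below 0.05 N and linear speed of wing_nut below 0.02 m/s and angular speed of wing_nut below 0.2 rad/s), for 0.2 s.
5. the smaller grey cap is fully down on the pipe end and released (horizontal distance between small_cap and male_sub below 0.006 m and z of small_cap in the frame of male_sub between 0.054 and 0.062 m and angle between small_cap's own z axis and vertical below 0.15 rad and contact force between the fingers and small_cap below 0.05 N and linear speed of small_cap below 0.02 m/s and angular speed of small_cap below 0.2 rad/s), for 0.2 s.
At the end, for the whole second after the job is handed in: All released and at rest: rejected seal in the red tray; on the union's axis new seal (5 mm), male sub (8 mm), nut (11 mm), each fully down (+-4 mm) and level (0.1 rad, nut 0.12); smaller cap fully down (+-4 mm) on the pipe end, 6 mm from its axis, 0.15 rad (all of step 1 and all of step 2 and all of step 3 and all of step 4 and all of step 5); the robot touches nothing.
It fails at once if the larger grey cap is moved more than 20 mm from where it lay (distance of large_cap from where it was at the start of the episode above 0.02 m).
It fails at once if the ring gauge is moved more than 20 mm from where it lay (distance of ring_gauge from where it was at the start of the episode above 0.02 m).
It fails at once if the hammer is moved more than 20 mm from where it lay (distance of hammer from where it was at the start of the episode above 0.02 m).
It also fails if it takes over 144 s, if anything falls off the work surface, if the arm or the gripper's body presses on something with over 40 N, if the wrist force passes 120 N, or if a joint passes its speed limit or range.

## Working session

There is one attempt and no reset: what is moved stays moved. The work goes in short steps, each a Python script; the robot and the scene stay as the last script left them, time stands still between calls to the robot, and variables do not carry over. Pictures are saved under pics/ and viewed, at most 14 in all, crops included, and the job is handed in when it is done.

```bash
mkdir -p pics; ls; cat > h.py <<'E'
import numpy as np, cv2
from bench import *
def pix2w(cam,px,z,P=None):
    P=P or camera_params(cam); K=np.array(P["K"]);T=np.array(P["camera_from_world"])
    u=cv2.undistortPoints(np.array([[px]],float),K,np.array(P["dist_coeffs"]))[0,0]
    R,t=T[:3,:3],T[:3,3]; o=-R.T@t; d=R.T@np.array([u[0],u[1],1])
    return o+d*(z-o[2])/d[2]
def proj(cam,X,P=None):
    P=P or camera_params(cam);T=np.array(P["camera_from_world"])
    return cv2.projectPoints(np.array(X,float).reshape(-1,3),cv2.Rodrigues(T[:3,:3])[0],T[:3,3],np.array(P["K"]),np.array(P["dist_coeffs"]))[0][:,0]
def snap(cam,name):
    im=read_camera(cam); cv2.imwrite(f"pics/{name}.png",im[:,:,::-1]); return im
E
python3 - <<'E'
from h import *
for c in("top","scene"):
    snap(c,c+"0"); P=camera_params(c);T=np.array(P["camera_from_world"]);print(c,(-T[:3,:3].T@T[:3,3]).round(3),T[2,:3].round(2),P["K"][0][0],P["dist_coeffs"])
    for n in "union_base reject_tray marked_seal new_seal male_sub wing_nut small_cap large_cap ring_gauge hammer".split():
        for f in (tip_of,look_for):
            r=f(c,n)[:2]
            print(n,f.__name__,[(np.round(q["at"],1).tolist(),round(q["confidence"],2),pix2w(c,q["at"],0)[:2].round(3).tolist()) for q in r])
print(read_tcp_rot(),read_time_s())
E
```

```text
pics
top [ 0.492 -0.003  1.137] [ 0.07 -0.02 -1.  ] 464.100220599863 [-0.08803752  0.          0.          0.          0.        ]
union_base call [([204.5, 192.3], 0.6, [0.591, 0.143])]
union_base call [([202.9, 193.7], 0.62, [0.587, 0.146])]
reject_tray call [([310.5, 198.0], 0.71, [0.584, -0.118])]
reject_tray call [([311.1, 196.7], 0.64, [0.587, -0.12])]
marked_seal call [([203.5, 189.4], 0.56, [0.598, 0.145])]
marked_seal call [([194.4, 183.4], 0.64, [0.612, 0.168])]
new_seal call [([369.3, 294.5], 0.52, [0.351, -0.268])]
new_seal call [([371.9, 298.6], 0.52, [0.341, -0.275]), ([309.1, 195.5], 0.25, [0.59, -0.115])]
male_sub call [([118.5, 204.4], 0.86, [0.556, 0.354])]
male_sub call [([303.5, 262.1], 0.72, [0.426, -0.104]), ([115.7, 203.6], 0.57, [0.557, 0.361])]
wing_nut call [([133.3, 287.1], 0.67, [0.355, 0.309])]
wing_nut call [([134.6, 284.4], 0.93, [0.361, 0.306])]
small_cap call [([397.3, 209.9], 0.64, [0.56, -0.335])]
small_cap call [([400.8, 206.8], 0.78, [0.568, -0.344])]
large_cap call [([202.6, 260.6], 0.59, [0.424, 0.142])]
large_cap call [([201.3, 259.7], 0.77, [0
[... 1012 characters left out ...]
[442.5, 201.5], 0.82, [0.53, 0.376])]
wing_nut call [([390.0, 156.2], 0.62, [0.349, 0.307])]
wing_nut call [([390.5, 151.8], 0.9, [0.332, 0.313])]
small_cap call [([124.1, 250.0], 0.95, [0.56, -0.34])]
small_cap call [([123.0, 245.3], 0.83, [0.546, -0.344]), ([334.5, 180.5], 0.55, [0.417, 0.147])]
large_cap call [([332.5, 185.6], 0.88, [0.434, 0.138])]
large_cap call [([333.1, 176.8], 0.77, [0.403, 0.147])]
ring_gauge call [([226.9, 190.6], 0.71, [0.41, -0.111])]
ring_gauge call [([227.4, 186.9], 0.6, [0.398, -0.109])]
hammer call [([322.6, 301.2], 0.65, [0.756, 0.045])]
hammer call [([326.0, 282.5], 0.59, [0.713, 0.061])]
[ 9.75034530e-01  2.22053295e-01  1.56591952e-05 -9.46826097e-06] 2.1
```

View pics/top0.png

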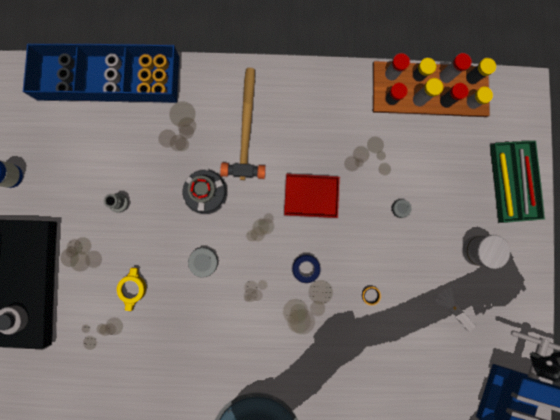

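View pics/scene0.png

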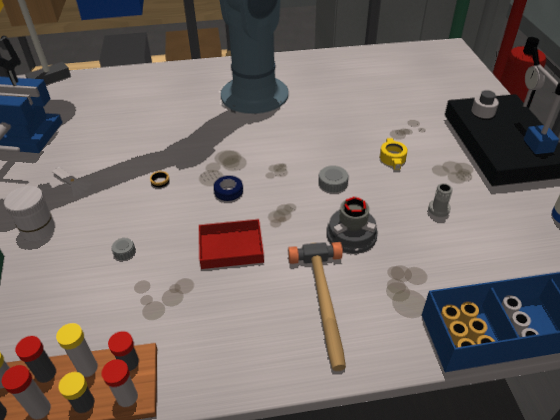

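```bash
python3 - <<'E'
from h import *
Q=[1,0,0,0]
print([None if inverse_kinematics([x,y,z],Q) is None else inverse_kinematics([x,y,z],Q).__getitem__(6) for x,y,z in [(.592,.1425,.1),(.592,.1425,.28),(.35,-.266,.03),(.35,-.266,.25),(.56,.357,.28),(.352,.308,.02),(.352,.308,.25),(.56,-.3375,.25),(.587,-.117,.2)]])
move_ptp([.592,.1425,.28],Q)
P=camera_params("wrist");snap("wrist","w0")
T=np.array(P["camera_from_world"]);print((-T[:3,:3].T@T[:3,3]).round(4),T.round(3),P["K"],P["dist_coeffs"])
for n,z in (("union_base",0),("marked_seal",.074)):
    print([(q["at"],q["confidence"],pix2w("wrist",q["at"],z,P).round(4)) for q in tip_of("wrist",n)])
for c,p in (("top",[203.5,189.4]),("scene",[351.5,207.8])): print(pix2w(c,p,.074))
print(read_finger_gap(),read_time_s(),read_eef_pos(),read_ft_force())
E
```

```text
[np.float64(-2.143343766499102), np.float64(-2.048453648142231), np.float64(-1.0462939608606365), np.float64(-1.0134426648248769), np.float64(-2.4955439070137526), np.float64(-2.7805887840928865), np.float64(-2.3626463921818854), np.float64(-1.1057344138433571), np.float64(-1.5168248886358138)]
[0.6773 0.1411 0.4035] [[-0.003 -1.     0.     0.143]
 [-0.946  0.003  0.324  0.51 ]
 [-0.324  0.001 -0.946  0.601]
 [ 0.     0.     0.     1.   ]] [[330.38936117   0.         275.59363977]
 [  0.         330.38936117 215.85328952]
 [  0.           0.           1.        ]] [0.0134528 0.        0.        0.        0.       ]
[([277.8, 171.2], 0.66, array([0.5975, 0.1385, 0.    ]))]
[([273.0, 190.1], 0.86, array([0.5926, 0.1439, 0.074 ])), ([277.3, 173.2], 0.39, array([0.6101, 0.1395, 0.074 ]))]
[0.59115107 0.13572458 0.074     ]
[0.58793648 0.13866363 0.074     ]
0.08517398015050291 5.0417 [0.59227847 0.14149842 0.27986544] [ 0.50300232 -0.51719099  0.87059143]
```

View pics/w0.png

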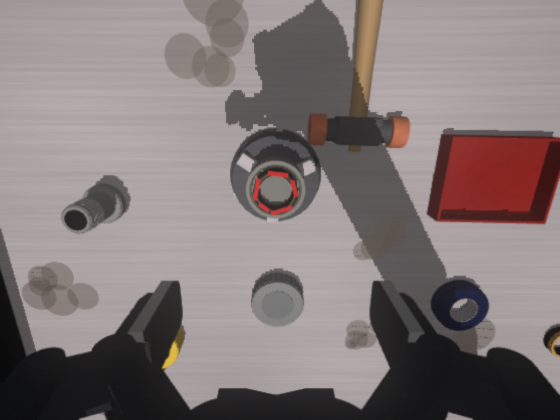

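```bash
cat >> h.py <<'E'
from scipy.optimize import minimize
Q=[1,0,0,0]
def qy(a): return [float(np.cos(a/2)),float(np.sin(a/2)),0,0]   # tool down, yaw a
def fit(im,P,circles,xy,rng=.010):
    """best xy of coaxial horizontal circles [(r,z)] by contrast across their projected edges"""
    g=cv2.GaussianBlur(im,(0,0),.8).astype(np.float32); a=np.linspace(0,2*np.pi,120,endpoint=False)
    def cost(p):
        s=0
        for r,z in circles:
            c=[]
            for rr in (r-.0012,r+.0012):
                uv=proj(None,np.c_[p[0]+rr*np.cos(a),p[1]+rr*np.sin(a),0*a+z],P).astype(np.float32)
                c.append(cv2.remap(g,uv[:,:1],uv[:,1:],cv2.INTER_LINEAR)[:,0])
            s-=np.minimum(np.abs(c[0]-c[1]).sum(1),90).mean()
        return s
    G=np.arange(-rng,rng+1e-6,.001)
    b=min(((cost((xy[0]+i,xy[1]+j)),xy[0]+i,xy[1]+j) for i in G for j in G))
    m=minimize(cost,b[1:],method="Nelder-Mead",options=dict(initial_simplex=np.array(b[1:])+[[0,0],[8e-4,0],[0,8e-4]],xatol=5e-5))
    return m.x.round(4),round(float(m.fun),1),round(float(b[0]),1)
def look(circles,xy,ztop,name=None,rng=.010,a=0,tip=None,z0=0):
    move_ptp([xy[0],xy[1],ztop+.2],qy(a)); pause(.15)
    P=camera_params("wrist"); im=read_camera("wrist")
    r=fit(im,P,circles,xy,rng)
    if tip: print(tip,[(pix2w(None,q["at"],z0,P)[:2].round(4),q["confidence"]) for q in tip_of("wrist",tip)[:1]])
    if name:
        v=im[:,:,::-1].copy()
        for rr,z in circles:
            t=np.linspace(0,6.3,90); uv=proj(None,np.c_[r[0][0]+rr*np.cos(t),r[0][1]+rr*np.sin(t),0*t+z],P)
            cv2.polylines(v,[np.int32(uv*8)],True,(0,255,0),1,shift=3)
        cv2.imwrite(f"pics/{name}.png",v)
    return r
E
python3 - <<'E'
from h import *
r=look([(.030,.08)],(.592,.1415),.08,"u1",tip="union_base"); print("rim",r)
P=camera_params("wrist"); im=read_camera("wrist")
print("mouth",fit(im,P,[(.0265,.08)],r[0],.006))
print("seal",fit(im,P,[(.022,.09),(.017,.09)],r[0],.006))
print(read_time_s(),read_eef_pos())
E
```

```text
union_base [(array([0.5929, 0.1421]), 0.91)]
rim (array([0.5942, 0.1417]), -84.1, -83.4)
mouth (array([0.5944, 0.1417]), -85.1, -84.9)
seal (array([0.5933, 0.1417]), -173.4, -173.2)
5.5917 [0.59197325 0.14158607 0.28001145]
```

View pics/u1.png

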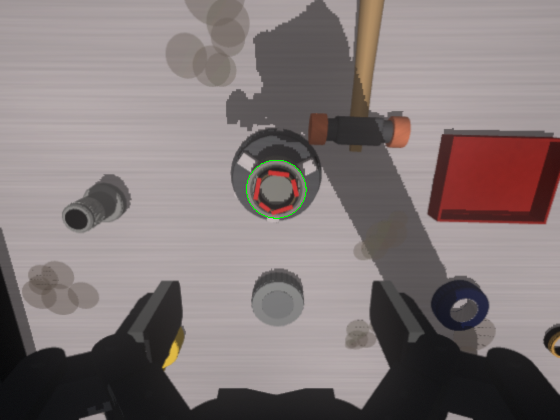

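The green fit lies on the union rim, centred near (276,190), and the red-daubed seal is inside it. Next is the grasp.

```bash
python3 - <<'E'
from h import *
x,y=.5938,.1417
move_gripper(.060,40)
movel([x,y,.13],Q); f0=np.array(read_ft_force())
movel([x,y,.1015],Q,speed=.05); print("ft",np.array(read_ft_force())-f0)
P=camera_params("wrist");snap("wrist","g1")
move_gripper(0.03,40); pause(.2)
print(read_finger_gap(),read_grasp_force(),np.array(read_ft_force())-f0,read_eef_pos(),read_time_s())
snap("wrist","g2")
E
```

```text
ft [-0.8701198   0.35335538 -0.90144503]
0.041044400518074224 40.55107578635216 [-1.84803066  0.82909012  4.82965354] [0.59445012 0.14207263 0.10239018] 8.3917
```

View pics/g2.png

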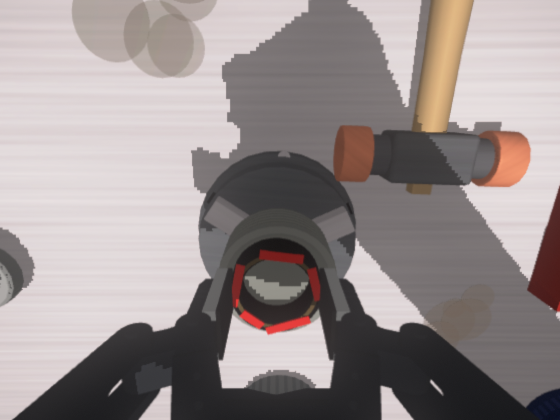

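```bash
python3 - <<'E'
from h import *
x,y=.5938,.1417
movel([x,y,.20],Q,speed=.15); print(read_finger_gap(),read_grasp_force())
tx,ty=.587,-.117
move_ptp([tx,ty,.16],Q)
movel([tx,ty,.034],Q,speed=.12)
move_gripper(.060); pause(.3)
movel([tx,ty,.12],Q,speed=.2)
move_ptp([.5942,.1417,.28],Q); pause(.15)
P=camera_params("wrist"); im=snap("wrist","e1")
print("rim",fit(im,P,[(.030,.08)],(.5942,.1417),.006),fit(im,P,[(.0265,.08)],(.5942,.1417),.006),fit(im,P,[(.0245,.074)],(.5942,.1417),.006))
print("seal",[(pix2w(None,q["at"],.003,P).round(3),q["confidence"]) for q in tip_of("wrist","marked_seal")])
print("ns",look([(.022,.016),(.017,.016)],(.350,-.266),.016,"ns1",tip="new_seal"))
print(read_time_s())
E
```

```text
0.04166317364745308 40.43928522616625
rim (array([0.5943, 0.1416]), -84.2, -84.1) (array([0.5944, 0.1418]), -71.2, -70.5) (array([0.5953, 0.1412]), -54.8, -53.6)
seal [(array([ 0.585, -0.115,  0.003]), 0.77), (array([0.594, 0.143, 0.003]), 0.21)]
new_seal [(array([ 0.35  , -0.2712]), 0.79)]
ns (array([ 0.3518, -0.2697]), -146.7, -144.2)
16.1
```

```bash
python3 -c "
import cv2,numpy as np
cv2.imwrite('pics/c1.png',np.hstack([cv2.imread('pics/e1.png')[90:330,160:],cv2.imread('pics/ns1.png')[90:330,130:430]]))"
```

```text
(no output)
```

View pics/c1.png

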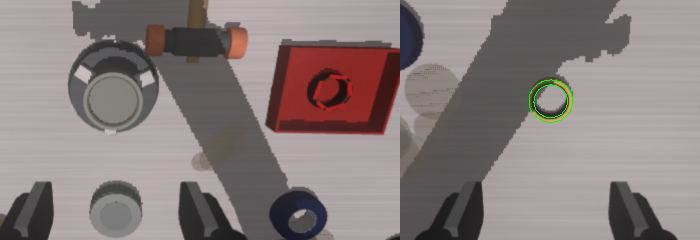

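Seal lies in the tray and the seat is empty. The new-seal fit may be biased by the shadow edge there, so I'll check it enlarged.

```bash
python3 - <<'E'
from h import *
print("ns",look([(.022,.016),(.017,.016)],(.351,-.269),.016,None,tip="new_seal"))
P=camera_params("wrist"); im=snap("wrist","ns2")
for c in ([(.022,.016)],[(.017,.016)],[(.017,.016),(.022,0.)]): print(c,fit(im,P,c,(.351,-.269),.006))
v=cv2.resize(im[140:240,220:340,::-1],None,fx=6,fy=6,interpolation=cv2.INTER_CUBIC);cv2.imwrite("pics/ns2z.png",v)
print(proj(None,[[.3518,-.2697,.016],[.351,-.269,0]],P))
E
```

```text
new_seal [(array([ 0.3511, -0.2674]), 0.72)]
ns (array([ 0.3518, -0.2697]), -139.8, -138.7)
[(0.022, 0.016)] (array([ 0.3556, -0.2704]), -72.4, -70.9)
[(0.017, 0.016)] (array([ 0.3515, -0.27  ]), -80.7, -79.7)
[(0.017, 0.016), (0.022, 0.0)] (array([ 0.3515, -0.2698]), -148.2, -147.3)
[[276.71374181 190.88115269]
 [276.01082133 187.79831356]]
```

View pics/ns2z.png

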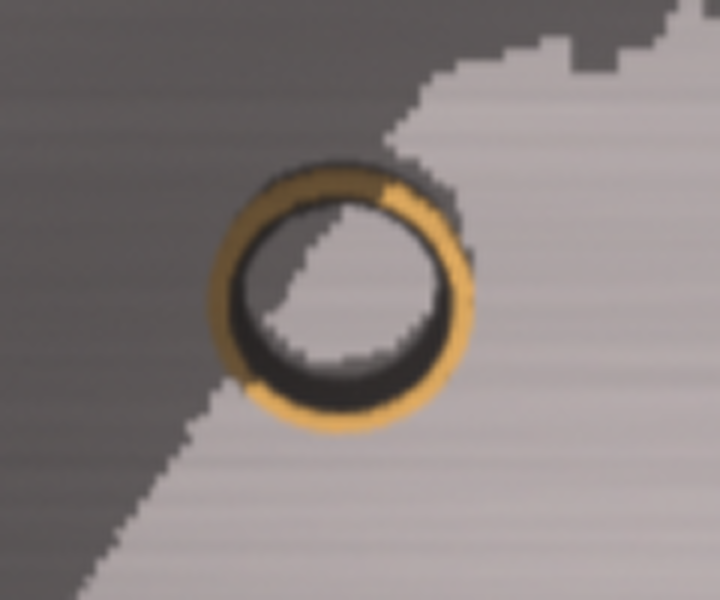

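```bash
python3 - <<'E'
from h import *
x,y=.3523,-.2699
movel([x,y,.08],Q,speed=.2); movel([x,y,.029],Q,speed=.08)
move_gripper(.03,40); pause(.15); print(read_finger_gap(),read_grasp_force(),read_eef_pos())
movel([x,y,.12],Q); pause(.15)
e=np.array(read_eef_pos());P=camera_params("wrist"); im=snap("wrist","h1")
zb=e[2]-.029
for c in ([(.022,zb+.016),(.017,zb+.016)],[(.017,zb+.016)]): 
    r=fit(im,P,c,e[:2],.006); print(r,r[0]-e[:2])
print(read_time_s(),read_finger_gap())
E
```

```text
0.04063363769470793 39.63087639771402 [ 0.35286402 -0.27027192  0.03008619]
(array([ 0.3503, -0.2685]), -135.2, -133.3) [-0.00101411  0.00069933]
(array([ 0.3503, -0.2685]), -75.0, -73.8) [-0.00101411  0.00069933]
19.7083 0.04034956160075195
```

View pics/h1.png

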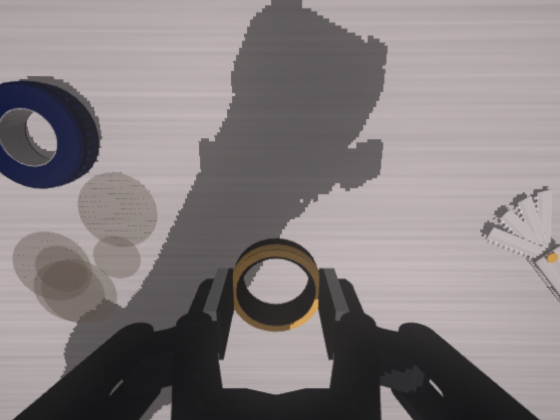

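Ring held level, centred between the pads near (276,287).

```bash
python3 - <<'E'
from h import *
x,y=.5944,.1412
move_ptp([x,y,.16],Q); pause(.1); f0=np.array(read_ft_force())
movel([x,y,.112],Q,speed=.1)
z=.112
while z>.1035:
    z-=.0017; movel([x,y,z],Q,speed=.03); f=np.array(read_ft_force())-f0
    print(round(z,4),f.round(1))
    if f[2]>6: break
move_gripper(.055); pause(.3)
movel([x,y,.16],Q,speed=.15)
move_ptp([.5942,.1417,.28],Q); pause(.15)
P=camera_params("wrist"); im=snap("wrist","s1")
print("rim",fit(im,P,[(.030,.08)],(.5942,.1417),.006))
for h in (.09,.096,): print("seal",h,fit(im,P,[(.022,h),(.017,h)],(.5942,.1417),.006))
v=cv2.resize(im[130:230,220:340,::-1],None,fx=6,fy=6,interpolation=cv2.INTER_CUBIC);cv2.imwrite("pics/s1z.png",v)
print(read_time_s())
E
```

```text
0.1103 [ 0.5 -0.2  0.8]
0.1086 [0.2 0.7 0.2]
0.1069 [-0.6  0.1 -0.2]
0.1052 [-0.2  0.7 -0.1]
0.1035 [-1.1 -0.2  4.9]
0.1018 [-4.2 -1.7 12.7]
rim (array([0.5944, 0.1417]), -85.0, -84.7)
seal 0.09 (array([0.5933, 0.142 ]), -176.5, -171.9)
seal 0.096 (array([0.5963, 0.1418]), -175.8, -175.0)
25.575
```

View pics/s1z.png

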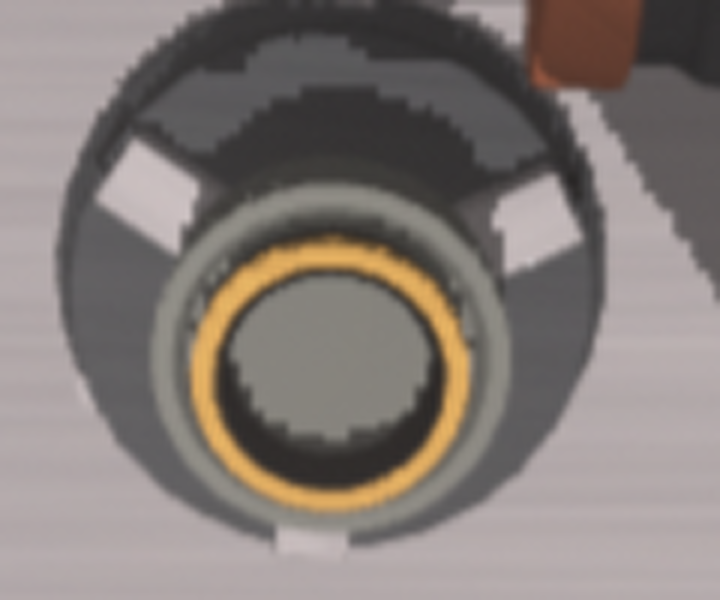

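The brass-banded ring sits concentric in the seat, near (275,192) in the full picture. On to the sub.

```bash
python3 - <<'E'
from h import *
r=look([(.0165,.076),(.024,.022)],(.5595,.357),.076,"sub1",tip="male_sub"); print(r)
P=camera_params("wrist"); im=read_camera("wrist")
r2=fit(im,P,[(.0165,.076)],r[0],.006);print(r2)
print(r2, fit(im,P,[(.024,.022)],r[0],.006))
x,y=r[0]
v=cv2.imread("pics/sub1.png")[100:260,180:370];cv2.imwrite("pics/sub1z.png",cv2.resize(v,None,fx=3,fy=3))
E
```

```text
male_sub [(array([0.5581, 0.3517]), 0.75)]
(array([0.562 , 0.3505]), -115.6, -110.2)
(array([0.5618, 0.3505]), -59.6, -59.3)
(array([0.5618, 0.3505]), -59.6, -59.3) (array([0.5634, 0.3507]), -56.7, -56.1)
```

View pics/sub1z.png

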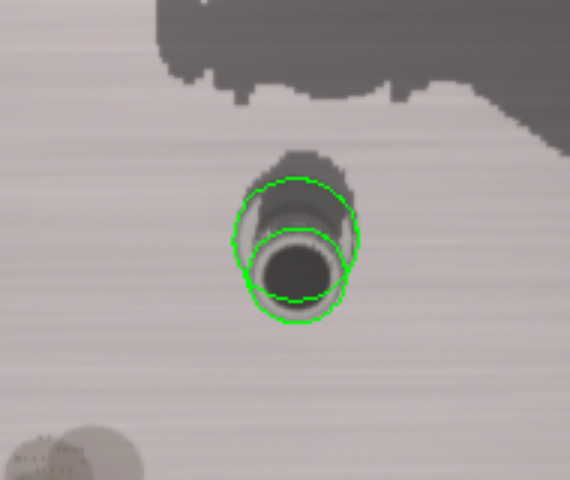

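Both circles lie on the sub (pipe end and collar).

```bash
python3 - <<'E'
from h import *
x,y=.562,.3500
movel([x,y,.13],Q,speed=.2); movel([x,y,.055],Q,speed=.1)
move_gripper(.02,60); pause(.15); print(read_finger_gap(),read_grasp_force())
movel([x,y,.20],Q)
pause(.1);e=np.array(read_eef_pos());P=camera_params("wrist"); im=snap("wrist","h2")
r=fit(im,P,[(.0165,e[2]+.021)],e[:2],.006); print(r,r[0]-e[:2],read_finger_gap())
x,y=.5936,.1412
move_ptp([x,y,.20],Q); pause(.1); f0=np.array(read_ft_force())
movel([x,y,.150],Q,speed=.1)
z=.150
while z>.134:
    z-=.0015; movel([x,y,z],Q,speed=.03); f=np.array(read_ft_force())-f0
    if abs(f).max()>3: print(round(z,4),f.round(1))
    if f[2]>8: break
snap("wrist","s2")
print(read_eef_pos(),read_time_s())
E
```

```text
0.0312629115434154 59.87516685796436
(array([0.5643, 0.3497]), -73.6, -72.9) [0.00299827 0.00047895] 0.031371559599090604
0.135 [-2.6 -1.4  8.4]
[0.59377288 0.14130958 0.13624216] 34.4333
```

View pics/s2.png

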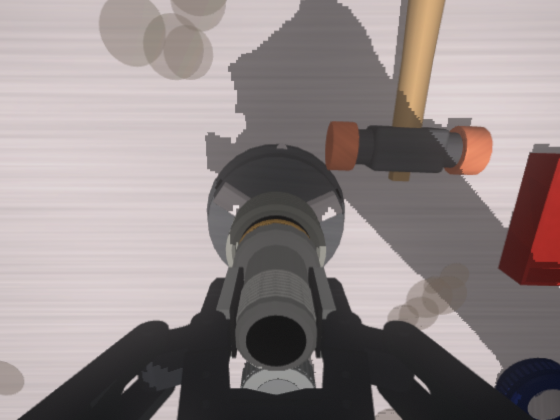

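Nose is in (contact at the expected height, collar on the ring). Release, check, then look at the nut.

```bash
python3 - <<'E'
from h import *
x,y=.5936,.1412
move_gripper(.055); pause(.2); movel([x,y,.22],Q,speed=.2)
print("pipe",look([(.0165,.156)],(.594,.1415),.156))
print("pipe+collar",fit(read_camera("wrist"),camera_params("wrist"),[(.0165,.156),(.024,.102)],(.594,.1415),.006))
r=look([(.033,.03),(.0215,.03)],(.352,.308),.03,None,tip="wing_nut"); print(r)
x,y=r[0]; P=camera_params("wrist"); im=snap("wrist","n1")
# lug axis: yellow pixels farthest from axis
hsv=cv2.cvtColor(im,cv2.COLOR_RGB2HSV); m=cv2.inRange(hsv,(20,120,60),(35,255,255)); v,u=np.nonzero(m)
W=np.array([pix2w(None,(a,b),.02,P)[:2] for a,b in zip(u,v)])-[x,y]; d=np.hypot(*W.T)
s=W[(d>.039)&(d<.056)]; th=.5*np.angle(np.exp(2j*np.arctan2(s[:,1],s[:,0])).mean()); print("lug yaw",th,len(s),[sum(s[:,0]>0),sum(s[:,0]<0)])
w=im[:,:,::-1].copy()
for rr,z in ((.033,.03),(.0215,.03)):
    t=np.linspace(0,6.3,90); cv2.polylines(w,[np.int32(proj(None,np.c_[x+rr*np.cos(t),y+rr*np.sin(t),0*t+z],P)*8)],True,(0,255,0),1,shift=3)
L=proj(None,[[x+k*.052*np.cos(th),y+k*.052*np.sin(th),.02] for k in(-1,1)],P); cv2.line(w,tuple(map(int,L[0])),tuple(map(int,L[1])),(0,0,255),1)
cv2.imwrite("pics/n1z.png",cv2.resize(w[100:280,180:370],None,fx=3,fy=3))
print(inverse_kinematics([x,y,.03],qy(th)),read_time_s())
E
```

```text
pipe (array([0.5967, 0.1471]), -60.8, -60.3)
pipe+collar (array([0.5969, 0.1468]), -109.8, -109.3)
wing_nut [(array([0.3537, 0.3146]), 0.69)]
(array([0.3543, 0.3096]), -169.1, -166.1)
lug yaw -0.09901985577949059 430 [np.int64(251), np.int64(179)]
[-0.26512662  0.46435211 -0.60592212  2.136542    0.42909209  0.65991357
 -2.83642784] 37.9333
```

View pics/n1z.png

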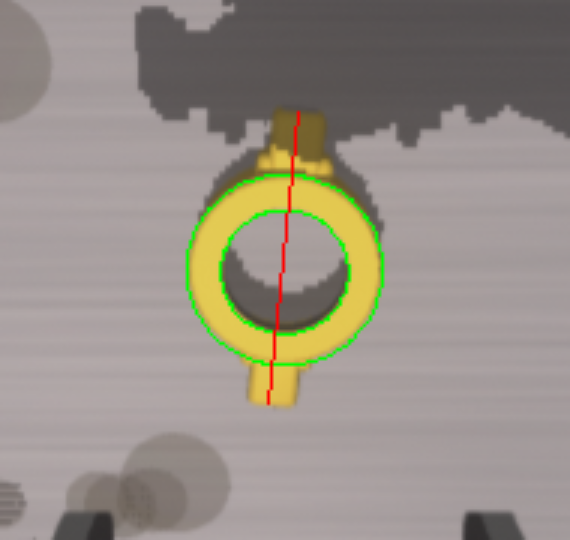

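```bash
python3 - <<'E'
from h import *
print("pipe",look([(.0165,.156)],(.595,.144),.156)); pause(.4)
P=camera_params("wrist");im=snap("wrist","p2")
for n,c in (("pipe",[(.0165,.156)]),("collar",[(.024,.102)]),("rim",[(.030,.08)]),("both",[(.0165,.156),(.024,.102)])): print(n,fit(im,P,c,(.595,.144),.008))
P=camera_params("top");im=read_camera("top")
for n,c in (("pipe",[(.0165,.156)]),("rim",[(.030,.08)]),("chuck",[(.055,.04)])): print("top",n,fit(im,P,c,(.595,.142),.008))
move_ptp([.600,.147,.15],Q) if 0 else None
print(read_time_s(),[ (n,[(np.round(pix2w("wrist",q["at"],.08),4)) for q in tip_of("wrist",n)[:1]]) for n in("male_sub","union_base")])
cv2.imwrite("pics/p2z.png",cv2.resize(cv2.imread("pics/p2.png")[100:260,180:370],None,fx=4,fy=3.6))
E
```

```text
pipe (array([0.5961, 0.1474]), -61.9, -61.8)
pipe (array([0.5975, 0.1427]), -63.7, -63.1)
collar (array([0.5893, 0.1353]), -52.5, -49.7)
rim (array([0.594 , 0.1418]), -56.2, -55.6)
both (array([0.5968, 0.1467]), -108.1, -106.8)
top pipe (array([0.5897, 0.1343]), -26.0, -26.0)
top rim (array([0.5893, 0.135 ]), -21.2, -21.0)
top chuck (array([0.5917, 0.14  ]), -34.7, -34.6)
39.85 [('male_sub', [array([0.5925, 0.1452, 0.08  ])]), ('union_base', [array([0.6081, 0.1402, 0.08  ])])]
```

View pics/p2z.png

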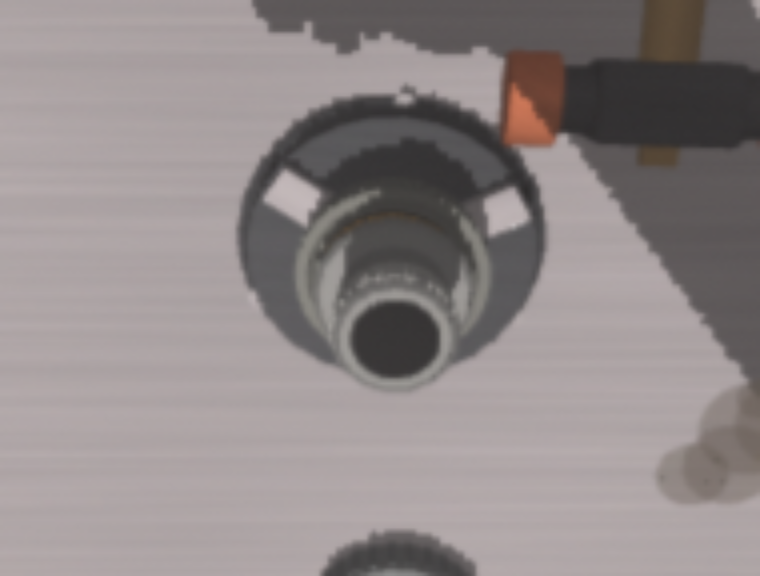

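Sub stands upright, pipe mouth centred at about (279,194) in the full picture; the circle fit jumped to background edges. I'll use the mouth centre from the pixels.

```bash
python3 - <<'E'
from h import *
P=camera_params("wrist");im=read_camera("wrist")
print(pix2w(None,(279.1,194.2),.156,P))
# dark bore blob
g=cv2.cvtColor(im,cv2.COLOR_RGB2GRAY)[170:220,250:310]; m=cv2.inRange(g,0,75)
n,l,s,c=cv2.connectedComponentsWithStats(m); k=l[24,29]; 
cs=cv2.findContours(np.uint8(l==k),cv2.RETR_EXTERNAL,cv2.CHAIN_APPROX_NONE)[0]; el=cv2.fitEllipse(max(cs,key=len)); print(k,s[k],el, pix2w(None,np.array(el[0])+[250,170],.156,P))
for c in ([(.0165,.156)],[(.0165,.156),(.013,.156)],[(.0165,.156),(.012,.156)]): print(fit(im,P,c,(.5955,.1415),.003))
E
```

```text
[0.59244016 0.14078207 0.156     ]
5 [ 18  14  22  21 349] ((28.36978530883789, 23.888572692871094), (19.78839683532715, 20.65505599975586), 86.34843444824219) [0.59276644 0.14152227 0.156     ]
(array([0.5976, 0.1427]), -62.4, -62.2)
(array([0.5947, 0.1411]), -121.2, -120.6)
(array([0.5923, 0.1411]), -135.7, -134.4)
```

```bash
python3 - <<'E'
from h import *
x,y=.3543,.3092
move_gripper(.085,90)
move_ptp([x,y,.12],Q); movel([x,y,.029],Q,speed=.1)
move_gripper(.05,90); pause(.2); print(read_finger_gap(),read_grasp_force())
movel([x,y,.20],Q,speed=.12)
pause(.15);e=np.array(read_eef_pos());P=camera_params("wrist"); im=snap("wrist","h3")
r=fit(im,P,[(.0215,e[2]+.001),(.033,e[2]+.001)],e[:2],.006); print(r,r[0]-e[:2],read_finger_gap(),read_time_s())
E
```

```text
0.06264140602128228 95.57883660192601
(array([0.3559, 0.3091]), -139.5, -138.5) [0.00198415 0.00016545] 0.06219781828939394 45.1917
```

```bash
python3 - <<'E'
from h import *
x,y=.592,.1408
move_ptp([.45,.24,.25],Q); move_ptp([x,y,.25],Q); pause(.15); f0=np.array(read_ft_force())
movel([x,y,.192],Q,speed=.1)
z=.192
while z>.1095:
    z-=.003 if z>.118 else .0015; movel([x,y,z],Q,speed=.05); f=np.array(read_ft_force())-f0
    if abs(f).max()>2.5: print(round(z,4),f.round(1))
    if f[2]>10 or abs(f[:2]).max()>10: break
print(read_eef_pos(),read_time_s())
snap("wrist","n2")
E
```

```text
0.111 [-1.8 -1.1  4.1]
0.1095 [-3.6 -2.  11.4]
[0.59234247 0.14101021 0.11146198] 54.875
```

```bash
python3 - <<'E'
from h import *
x,y=.592,.1408
move_gripper(.085); pause(.3); movel([x,y,.23],Q,speed=.2)
move_ptp([.5925,.1412,.356],Q); pause(.4)
P=camera_params("wrist");im=snap("wrist","n3")
for c in ([(.0165,.156),(.012,.156)],[(.0165,.156),(.0125,.156)]): print("pipe",fit(im,P,c,(.593,.1412),.004))
print("nut",fit(im,P,[(.033,.111)],(.593,.1412),.008),fit(im,P,[(.033,.111),(.0215,.111)],(.593,.1412),.008))
g=cv2.cvtColor(im,cv2.COLOR_RGB2GRAY)[165:215,246:306]; m=cv2.inRange(g,0,75)
n,l,s,c=cv2.connectedComponentsWithStats(m); k=l[23:27,28:32].max()
cs=cv2.findContours(np.uint8(l==k),cv2.RETR_EXTERNAL,cv2.CHAIN_APPROX_NONE)[0]; el=cv2.fitEllipse(max(cs,key=len)); print(s[k],el, pix2w(None,np.array(el[0])+[246,165],.156,P))
r=look([(.022,.022)],(.56,-.3375),.022,"cap1",tip="small_cap"); print("cap",r)
pause(.3);im2=read_camera("wrist");P=camera_params("wrist");print(fit(im2,P,[(.022,.022)],r[0],.006),fit(im2,P,[(.022,.022),(.022,0)],r[0],.006))
a=im[100:280,160:390,::-1]; b=cv2.imread("pics/cap1.png")[130:250,210:340]
cv2.imwrite("pics/c2.png",np.hstack([cv2.resize(a,(390,305)),cv2.resize(b,(330,305))])); print(read_time_s())
E
```

```text
pipe (array([0.593 , 0.1412]), -153.6, -153.5)
pipe (array([0.5953, 0.1414]), -150.9, -149.5)
nut (array([0.5939, 0.1412]), -80.3, -80.2) (array([0.5917, 0.1416]), -156.0, -154.0)
[ 19  16  22  21 357] ((29.43181037902832, 26.024639129638672), (20.01059913635254, 20.91065216064453), 86.38062286376953) [0.59277188 0.14151676 0.156     ]
small_cap [(array([ 0.566 , -0.3423]), 0.84)]
cap (array([ 0.5697, -0.3413]), -35.9, -35.1)
(array([ 0.5695, -0.3414]), -36.4, -36.2) (array([ 0.5665, -0.3416]), -57.0, -56.4)
59.7583
```

View pics/c2.png

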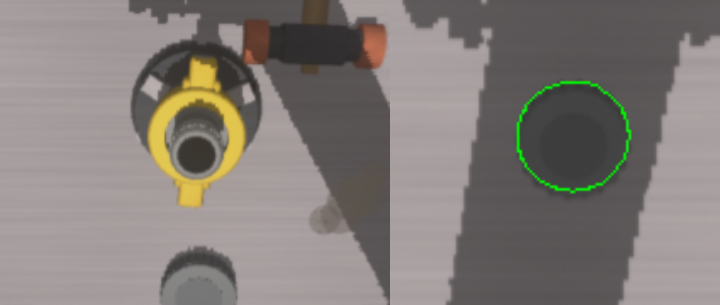

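The nut sits level over the sub's collar with the pipe mouth through it. The cap lies in the arm's shadow near (281,187), where the fit is weak, so I'll centre it mechanically in x with a cross squeeze and then measure again.

```bash
python3 - <<'E'
from h import *
A=np.pi/2
x,y=.5665,-.3416
move_gripper(.07,20)
def st(tag):
    P=camera_params("wrist");im=read_camera("wrist")
    im=cv2.convertScaleAbs(im,alpha=2.0)
    print(tag,[fit(im,P,[(.022,.022)]+([(rd,.022)] if rd else []),(x,y),.006)[:2] for rd in (0,.012,.0125,.013,.0135)])
if inverse_kinematics([x,y,.1],qy(A)) is None: A=-A
move_ptp([x,y,.1],qy(A)); movel([x,y,.024],qy(A),speed=.1)
move_gripper(.03,20); pause(.2); print(read_finger_gap(),read_eef_pos())
move_gripper(.07); movel([x,y,.1],qy(A),speed=.2)
move_ptp([x,y,.222],Q); pause(.4); st("after")
print(read_time_s())
E
```

```text
0.0427233438387854 [ 0.56726917 -0.34188445  0.02515164]
after [(array([ 0.5715, -0.3416]), -61.3), (array([ 0.5715, -0.3416]), -73.8), (array([ 0.5688, -0.3416]), -77.2), (array([ 0.5688, -0.3416]), -81.7), (array([ 0.5687, -0.3417]), -84.0)]
65.3417
```

```bash
python3 - <<'E'
from h import *
x,y=.5665,-.3416
movel([x,y,.08],Q,speed=.2); movel([x,y,.024],Q,speed=.08)
move_gripper(.03,35); pause(.2); print(read_finger_gap(),read_grasp_force())
movel([x,y,.24],Q,speed=.2)
move_ptp([.592,.141,.24],Q); pause(.15); print(read_finger_gap())
movel([.592,.141,.190],Q,speed=.1); pause(.1); f0=np.array(read_ft_force())
done=False
for dx,dy in ((0,0),(.002,0),(-.002,0),(0,.002),(0,-.002),(.004,0),(-.004,0)):
    px,py=.592+dx,.141+dy; movel([px,py,.187],Q,speed=.1)
    z=.187; hit=False
    while z>.1615:
        z-=.0015; movel([px,py,z],Q,speed=.04); f=np.array(read_ft_force())-f0
        if abs(f).max()>2.5: print(dx,dy,round(z,4),f.round(1))
        if f[2]>6 or abs(f[:2]).max()>7: hit=True; break
    if z<.166: done=True;break
print(done,z,read_eef_pos(),read_finger_gap(),read_time_s())
E
```

```text
0.04275096878306544 35.876578548923135
0.04269415393970721
0 0 0.1615 [-2.1 -1.5  5.4]
True 0.16149999999999998 [0.59236233 0.14121297 0.16299761] 0.042183913663664745 76.0
```

```bash
python3 - <<'E'
from h import *
move_gripper(.065); pause(.3); movel([.592,.141,.26],Q,speed=.15)
move_ptp([.592,.141,.36],Q); pause(.4)
P=camera_params("wrist"); im=read_camera("wrist")
for h in (.16,.178): print("cap",h,[fit(im,P,[(.022,h),(r,h)],(.592,.141),.008)[:2] for r in (.0125,.0135)])
print("nut",fit(im,P,[(.033,.111)],(.592,.141),.008))
for n,z in (("small_cap",.138),("wing_nut",.081),("marked_seal",.003)): print(n,[(pix2w(None,q["at"],z,P).round(3),q["confidence"]) for q in tip_of("wrist",n)[:2]])
read_camera("scene"); 
for n,z in (("small_cap",.138),("wing_nut",.081)): print("scene",n,[(pix2w("scene",q["at"],z).round(3),q["confidence"]) for q in tip_of("scene",n)[:2]])
print(read_time_s())
E
```

```text
cap 0.16 [(array([0.5947, 0.1418]), -90.2), (array([0.594 , 0.1414]), -100.3)]
cap 0.178 [(array([0.5985, 0.1418]), -90.3), (array([0.5985, 0.1417]), -92.1)]
nut (array([0.5933, 0.1415]), -63.3, -62.6)
small_cap [(array([0.495, 0.141, 0.138]), 0.32)]
wing_nut [(array([0.594, 0.144, 0.081]), 0.72), (array([0.592, 0.142, 0.081]), 0.71)]
marked_seal [(array([ 0.59 , -0.113,  0.003]), 0.61)]
scene small_cap [(array([0.588, 0.141, 0.138]), 0.84)]
scene wing_nut [(array([0.595, 0.146, 0.081]), 0.63)]
78.6917
```

Cap, nut and rejected seal are all where they should be, and the contact heights matched. Handing in.

```bash
python3 -c "
from bench import *
print(sign_off())"
```

```text
the job is handed in; nothing more can be done
None
```

The job is handed in at about 79 s of the 144 s: the red-daubed seal is in the reject tray, and the new seal, male sub, wing nut and smaller cap are stacked on the chucked half. Each part met contact at its expected height, but the hand-in returned no verdict, and I checked the cap's final position only by camera fits because the 14 picture views were used up.

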